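# Ratchet the jig's clamping lever until the sign blank is held tight

### The job

Clamp the wooden sign blank in its jig: turn the black clamping lever clockwise, and whenever it runs out of swing lift it off its serrations, swing it back, let it drop in again and turn on, until the screw comes up solid. Leave the lever down in its serrations, the blank where it lies, and all the other things on the bench undisturbed.

Things in the scene. Friction and masses are not known exactly. Their poses are not given: they have to be found in the camera images.
- jig: clamping jig fixed to the bench: plywood base 280 x 260 x 18 mm. Origin at bench height on the upright screw's axis; x axis from the screw towards the clamped wood (away from the robot), z up; the base spans x -70 to 210, y -130 to 130 mm. Two steel stop posts (10 mm thick, tops 140 mm above the bench, 50 mm from the screw axis), one on each side, end the lever's swing
- pivot (a point): point on the screw's vertical axis 140 mm above the bench, the height of the knob's centre when the lever is fully down. Below it is the lever's round black cap (diameter 54 mm, top at 121 mm)
- serrations (a point): centre of the steel screw head under the cap, on the screw axis at the roots of its 18 upright serrations (one every 20 degrees, 6 mm tall). Lever teeth drop 5 mm between them. Let down at a chance angle the lever usually lies on the crests and only slides over the head; swung on a little (20 degrees at most) with nothing holding it up, it drops in by itself. It may begin on the crests
- knob (a point): centre of the upright cylindrical black knob (diameter 24 mm, 44 mm tall) at the end of the lever's arm, 110 mm from the screw axis; grip or push it here. The arm is a 14 mm round bar that joins the knob at its foot, its middle 18 mm below this point, from the side of the screw axis. The knob does not spin on the lever
- lever (a joint): swing of the lever about the screw axis, rad: 0 = pointing along the jig's -x (to the robot); grows clockwise seen from above, the tightening direction (knob = pivot + 110 mm * (-cos q, sin q) in the jig's x, y). It swings only from -1.0 to +1.0, between the stop posts
- lift (a joint): height of the lever above fully down, m: 0 = teeth fully in the serrations (it turns the screw both ways, with about 3 degrees of play each side); 0.005 = lying on the crests; above 0.0065 = clear, swings without the screw; 0.014 = top stop. A spring presses it down (5 N when down, 7 N at the top, plus 2 N weight)
- foot: round rubber clamp foot (diameter 30 mm) on a spring plunger under the far end of the steel strap; origin at the centre of its sole. When it rests on the wood its spring is squeezed (5 N per mm) for another 5 mm, until the screw comes up solid with about 25 N on the wood
- strap_mid (a point): centre of the steel strap (165 x 34 x 12 mm) that carries the foot. The screw lowers it 4.8 mm per rad of tightening and does not run back by itself. Turning takes 3 to 5 N at the knob; when the screw is solid the knob suddenly resists firmly, although the lever is not at its stop post. At the start the screw is 2.0 to 3.0 rad short of solid
- blank: dark wooden arrow-shaped sign blank, 220 mm long body plus 45 mm point, 90 mm wide, 20 mm thick, lying loose on the jig's base under the foot; origin at the underside's centre of the rectangular part, y axis towards the point
- sander: cork sanding block 40 x 50 x 22 mm lying on the jig's plywood under the lever's sweep; origin at its underside's centre; a bystander
- bushing: steel bushing, outside diameter 26 mm, 20 mm high, standing on the jig's plywood; origin at its underside's centre; a bystander
- resin: white plastic bottle, diameter 72 mm, 190 mm high, standing on the bench; origin at its underside's centre; a bystander
- tin: bare steel tin, diameter 76 mm, 85 mm high, standing on the bench; origin at its underside's centre; a bystander
- sign: finished brown wooden arrow sign, about 300 x 85 x 20 mm, lying on the bench; origin at its underside's centre; a bystander
- driver: screwdriver with red handle, about 200 mm long, lying on the bench; a bystander
- brush: flat paint brush, about 200 mm long, lying on the bench; a bystander
- tape: roll of pale tape, diameter 90 mm, 24 mm high, lying on the bench; origin at its underside's centre; a bystander

How it is judged:
On the way, in this order (a step that is already met when the one before it is completed fails the run):
1. the lever is lifted clear of the serrations (more than 6.5 mm) (value of joint lift above 0.0065 m), for 0.2 s.
2. the foot presses the blank with more than 20 N (contact force between foot and blank above 20 N), for 0.2 s.
At the end, for the whole second after the job is handed in: The foot presses the blank with more than 20 N (the screw is solid, or within about 0.2 rad of it), the lever is down in its serrations (lift under 2 mm) and at rest, at any angle of its swing; the blank lies within 12 mm of where it began, every bystander within 25 mm, bottle and tin upright (contact force between foot and blank above 20 N and value of joint lift below 0.002 m and distance of blank from where it was at the start of the episode below 0.012 m and velocity of joint lever between -0.1 and 0.1 rad/s and distance of each of sander, bushing, resin, tin, sign, driver, brush, tape from where it was at the start of the episode below 0.025 m and angle between each of resin, tin's own z axis and vertical below 0.2 rad); the robot touches nothing.
It fails at once if the blank is shoved more than 20 mm (distance of blank from where it was at the start of the episode above 0.02 m).
It fails at once if a bystander is knocked more than 40 mm away (distance of any of sander, bushing, resin, tin, sign, driver, brush, tape from where it was at the start of the episode above 0.04 m).
It also fails if it takes over 64 s, if anything falls off the work surface, if the arm or the gripper's body presses on something with over 40 N, if the wrist force passes 120 N, or if a joint passes its speed limit or range.

### The arm

A 6-joint arm with a two-finger parallel gripper is mounted at the origin on the work surface. World frame = base frame: x ahead of the robot, y to its left, z up, the work surface at z = 0. Lengths are in m, angles in rad, forces in N, time in s.
With the tool pointing down it reaches from about 0.275 to 0.775 m from the base axis. Payload 14.6 kg.
Tool frame: the origin (TCP) lies on the centre line of the jaws, within the pads' length; the fingertips stand 22 mm ahead of it and the grasp point (between the pads) lies 3 mm ahead of it; x points along the fingers, z is the direction in which the jaws open and shut, and the axes are right-handed (so a half turn about x gives the same grasp; the last joint's range is limited). The gripper opens to 85 mm and grips with 20 to 120 N. Pads are 22 mm wide; open, the fingers measure 114 mm over their backs; the gripper's body (76 mm by 85 mm) begins 54 mm behind the grasp point. The pads swing forward as they close: fully open they stand 13 mm farther back than shut.
Start: joints at [-1.497, 0.263, -0.048, 1.259, 0, 1.415], TCP at [0.119, -0.511, 0.253] pointing down, gripper open.
Joint ranges: [-2.65, 2.65], [-0.89, 1.7], [-1.18, 1.37], [-2.13, 2.11], [-1.35, 1.29], [-3.14, 3.14]. Speed limits (rad/s): [1.89, 1.89, 2.57, 2.79, 3.14, 3.14].

### API

Orientations are given as a unit quaternion [x, y, z, w].
In Python, from plant import robot gives the robot as it stands. The module is installed in compiled form; this text tells all that it offers.
- The arm moves only by the shell command python3 -m crank 'ROWS' [OPENING]. ROWS is JSON, a list of rows, each a list of 6 numbers: the shift along the tool's x, y, z in cm, then the turn, a rotation vector about the tool's x, y, z in degrees. In form: [[x, y, z, wx, wy, wz], ...]. A call has 1 to 20 rows; each row shifts and turns the commanded pose from where the row before left it, along the tool's axes as they then stand; what a row does not reach is not made up. A row lasts 1/10 s, in which the tool goes at most 50 mm and 8.59 degrees, less where a joint would pass 70% of its speed; a pose out of reach is approached as far as the arm can. A call is refused whole if a number of a shift passes 5 or a number of a turn 8.59, either way. A call with a gripper value outside its range is refused whole. OPENING is the finger opening in cm, from 0 to 8.54, set as the call begins (- or left out, the last holds). The fingers move at their own pace and stop on an object; the grip force is fixed at half the most. Time passes only in rows, so rows that do not move let the fingers close. It gives the time, the measured TCP pose, the force and the opening at its end, in the units of the state.
- robot.get_obs(): the state, without advancing time (a new reading comes with each control period).
- robot.get_image(name): name is "scene" or "top" or "wrist"; returns (picture, depth): 420x560x3 uint8, blue, green, red; 420x560 float32, m along the optical axis (not along the pixel's ray), 0 where there is no reading.
- robot.calibration(name): a dict with "fov_y" (degrees; the focal length in pixels is half the picture's height over the tangent of half this angle, whatever the lens; pixels are square), "cx", "cy" (the principal point, pixels), "k1" (the pictures are not rectified: a ray, as slopes to the right and down, at radius r is drawn at 1 + k1 r^2 times it, then the intrinsics apply), "R" (3x3) and "t" (3): a world point X has camera coordinates R X + t; the wrist camera has in their place "hand_eye" (4x4, takes a point from camera to tool coordinates, whose origin is the TCP and whose axes are the tool frame's). Camera axes: x right, y down, z forward; pixel columns grow to the right and rows downward; lengths in m; the calibration is good to about 2 mm. A picture is of the moment at which its call begins: read the wrist's pose just before it. calibration takes no time and is no camera call.
- robot.hand_in(): hands the job in, once; it reports no verdict.
The state is a dict: "time": time; "q": joint angles; "joint_vel": joint speeds; "joint_efforts": joint torques, N m; "position": TCP position; "eef_rot": TCP orientation; "ft_force": force on the tool from outside, world axes, zero at the start; "ft_torque": the same for the moment, N m; "gripper_width": finger opening in m.
Only numpy, scipy, OpenCV 4.12 (cv2) and the standard library are available. Lean on these libraries where they do the work, as an engineer would, in place of code of your own. Each camera call takes 0.05 s, during which the arm holds its last target.

## Working session

There is one attempt and no reset: what is moved stays moved. The work goes in short steps, Python scripts to look and compute and a shell command to move; the robot and the scene stay as the last step left them, time stands still between calls to the robot, and variables do not carry over. Pictures are saved under pics/ and viewed, and the job is handed in when it is done.

```bash
mkdir -p pics; ls
cat > h.py <<'E'
import numpy as np, cv2
from plant import robot
from scipy.spatial.transform import Rotation as Rn
def f_of(c): return 210/np.tan(np.radians(c["fov_y"])/2)
def cam(name,obs=None):
    c=robot.calibration(name)
    if name=="wrist":
        o=obs or robot.get_obs()
        T=np.eye(4);T[:3,:3]=Rn.from_quat(o["eef_rot"]).as_matrix();T[:3,3]=o["position"]
        M=T@np.array(c["hand_eye"]); Rw=M[:3,:3];o_=M[:3,3]
    else:
        Rw=np.array(c["R"]).T;o_=-Rw@np.array(c["t"])
    return c,Rw,o_
def ray(cm,u,v):
    c,Rw,o=cm;f=f_of(c);x=(u-c["cx"])/f;y=(v-c["cy"])/f
    a,b=x,y
    for _ in range(20):
        s=1+c["k1"]*(a*a+b*b);a,b=x/s,y/s
    return o,Rw@np.array([a,b,1.])
def onplane(cm,u,v,z):
    o,d=ray(cm,u,v);return o+d*(z-o[2])/d[2]
def proj(cm,X):
    c,Rw,o=cm;p=Rw.T@(np.array(X)-o);a,b=p[:2]/p[2];s=1+c["k1"]*(a*a+b*b);f=f_of(c)
    return a*s*f+c["cx"],b*s*f+c["cy"]
def withdepth(cm,u,v,d):
    o,r=ray(cm,u,v);return o+r*d
E
python3 - <<'E'
from h import *
for n in ["scene","top","wrist"]:
    im,d=robot.get_image(n);cv2.imwrite(f"pics/{n}0.png",im);np.save(f"pics/{n}0.npy",d)
    print(n,{k:np.round(v,4).tolist() for k,v in robot.calibration(n).items()})
o=robot.get_obs();print({k:np.round(v,4).tolist() for k,v in o.items()})
E
```

```text
pics
scene {'fov_y': 45.7066, 'cx': 266.417, 'cy': 215.2598, 'k1': -0.1403, 'R': [[-0.6745, 0.7381, 0.0122], [0.6268, 0.5814, -0.5187], [-0.39, -0.3422, -0.8549]], 't': [0.3668, -0.2781, 1.6403]}
top {'fov_y': 49.7837, 'cx': 274.93, 'cy': 213.2722, 'k1': -0.0931, 'R': [[0.0009, -1.0, 0.0053], [-0.9924, -0.0015, -0.1232], [0.1232, -0.0051, -0.9924]], 't': [-0.0197, 0.5266, 1.203]}
wrist {'fov_y': 69.4068, 'cx': 278.4914, 'cy': 214.0897, 'k1': 0.0188, 'hand_eye': [[-0.0002, -0.2647, 0.9643, -0.1204], [-0.0007, -0.9643, -0.2647, 0.0661], [1.0, -0.0007, 0.0, -0.0002], [0.0, 0.0, 0.0, 1.0]]}
{'time': 0.15, 'q': [-1.4973, 0.2634, -0.0488, 1.2594, -0.0, 1.4156], 'joint_vel': [0.0002, -0.0015, 0.0023, 0.0013, -0.0, 0.0004], 'joint_efforts': [0.0011, -63.7826, 38.4649, 0.0106, -0.0002, 0.0], 'position': [0.119, -0.5111, 0.253], 'eef_rot': [0.4399, 0.554, -0.4395, 0.5536], 'ft_force': [-0.3762, 0.4503, -0.9439], 'ft_torque': [0.0341, 0.0174, 0.0201], 'gripper_width': 0.0853}
```

View pics/scene0.png

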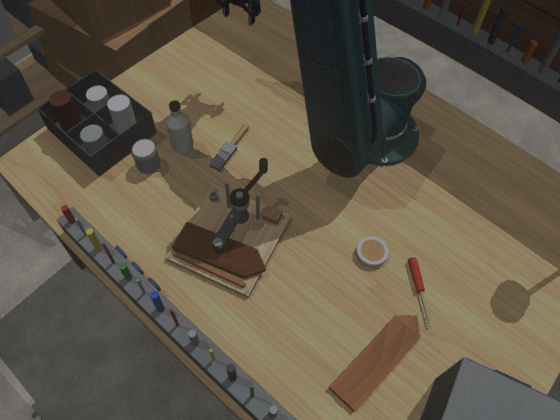

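View pics/top0.png

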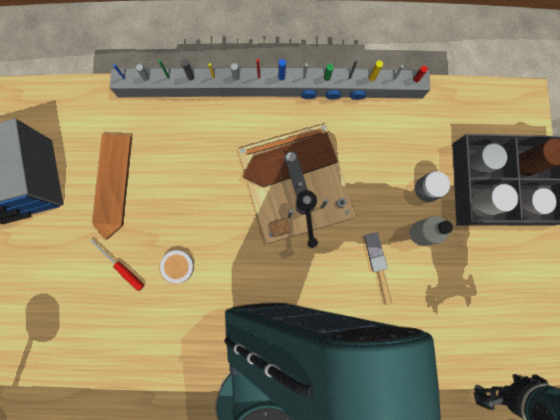

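The scene and top views show the jig near (305,200) in top, with the black cap at (306,200), the knob at (312,242), and the stop posts at about (290,214) and (322,204). The robot's hand is at the right, lower down.

Run:
```python
from h import *
im=cv2.imread("pics/top0.png");cv2.imwrite("pics/top0c.png",cv2.resize(im[110:270,220:380],None,fx=3.7,fy=3.7,interpolation=cv2.INTER_CUBIC))
im=cv2.imread("pics/scene0.png");cv2.imwrite("pics/scene0c.png",cv2.resize(im[140:300,160:310],None,fx=3.7,fy=3.7,interpolation=cv2.INTER_CUBIC))
c=cam("top");print(c[2]);d=np.load("pics/top0.npy")
for u,v in [(306,200),(312,242),(291,157),(323,130),(240,155)]:
    print(u,v,withdepth(c,u,v,d[v,u]).round(3))
```

```text
[ 0.37441202 -0.0127418   1.25875032]
306 200 [ 0.548 -0.097  0.13 ]
312 242 [ 0.44  -0.108  0.165]
291 157 [ 0.672 -0.062  0.081]
323 130 [ 0.768 -0.156  0.015]
240 155 [0.697 0.08  0.003]
```

View pics/top0c.png

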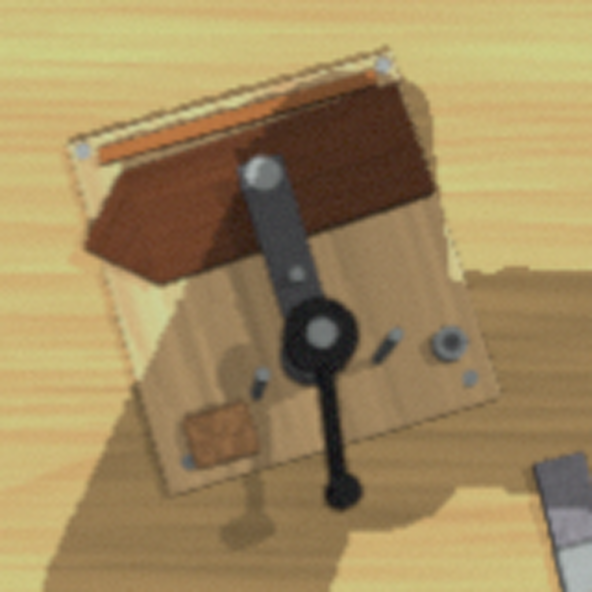

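View pics/scene0c.png

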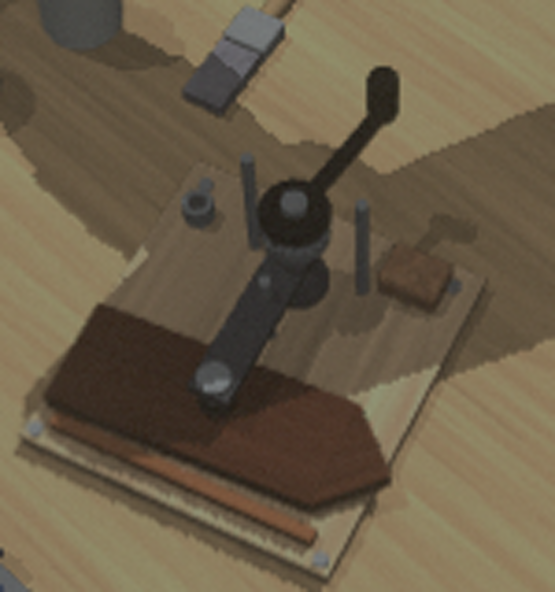

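Run:
```python
from h import *
c=cam("top");P=lambda u,v,z:onplane(c,220+u/3.7,110+v/3.7,z)
a=P(68,142,.018);b=P(388,48,.018);e=P(170,495,.018);f=P(498,398,.018)
print("corners",a.round(3),b.round(3),e.round(3),f.round(3))
# y axis from b to a ; x from e->a
for p,q in((b,a),(f,e)): v=(q-p)[:2];print(np.linalg.norm(v),np.degrees(np.arctan2(-v[0],v[1])))
for p,q in((e,a),(f,b)): v=(q-p)[:2];print(np.linalg.norm(v),np.degrees(np.arctan2(v[1],v[0])))
m=(a+b+e+f)/4;print("centre",m)
im=cv2.imread("pics/top0.png");g=im.max(2)
pv=P(321,332,.124);kn=P(343,491,.162);print("pivot",pv,"knob",kn)
for x in((392,346,.14),(262,376,.14)):print("posts",P(*x).round(3))
# scene triangulate
s=cam("scene");d=np.load("pics/scene0.npy");S=lambda u,v:(160+u/3.7,140+v/3.7)
for n,(u,v) in dict(cap=(293,204),knobtop=(381,74),post1=(247,158),post2=(362,203)).items():
    uu,vv=S(u,v);print(n,withdepth(s,uu,vv,d[int(round(vv)),int(round(uu))]).round(3), [onplane(s,uu,vv,z).round(3)[:2].tolist() for z in (.124,.14,.162)])
```

```text
corners [0.713 0.084 0.018] [ 0.788 -0.161  0.018] [0.444 0.005 0.018] [ 0.517 -0.24   0.018]
0.2565098726964656 17.062254906885443
0.2557676359466442 16.500233735571896
0.27974521844183636 16.32570400732415
0.28226444984703175 16.179101428494484
centre [ 0.61533432 -0.07790167  0.018     ]
pivot [ 0.55002861 -0.09936778  0.124     ] knob [ 0.43874197 -0.1101116   0.162     ]
posts [ 0.538 -0.146  0.14 ]
posts [ 0.517 -0.058  0.14 ]
cap [ 0.555 -0.092  0.136] [[0.549, -0.097], [0.557, -0.09], [0.566, -0.079]]
knobtop [ 0.441 -0.11   0.166] [[0.417, -0.131], [0.426, -0.123], [0.439, -0.112]]
post1 [ 0.55  -0.143  0.139] [[0.543, -0.151], [0.55, -0.143], [0.56, -0.131]]
post2 [ 0.522 -0.053  0.14 ] [[0.514, -0.061], [0.522, -0.054], [0.533, -0.044]]
```

Run:
```python
from h import *
o=robot.get_obs();M=Rn.from_quat(o["eef_rot"]).as_matrix();print(M.round(3));print("y dir",np.degrees(np.arctan2(M[1,1],M[0,1])))
print(np.array(robot.calibration("wrist")["hand_eye"])[:3,3])
c=cam("top");d=np.load("pics/top0.npy")
for n,u,v in[("resin cap",445,227),("resin body",425,233),("tin",435,183)]:print(n,withdepth(c,u,v,d[v,u]).round(3))
```

```text
[[-0.     0.974  0.227]
 [ 0.001  0.227 -0.974]
 [-1.     0.    -0.001]]
y dir 13.106277703819824
[-0.12037732  0.06611112 -0.00022182]
resin cap [ 0.474 -0.428  0.19 ]
resin body [ 0.465 -0.4    0.125]
tin [ 0.603 -0.448  0.083]
```

View pics/wrist0.png

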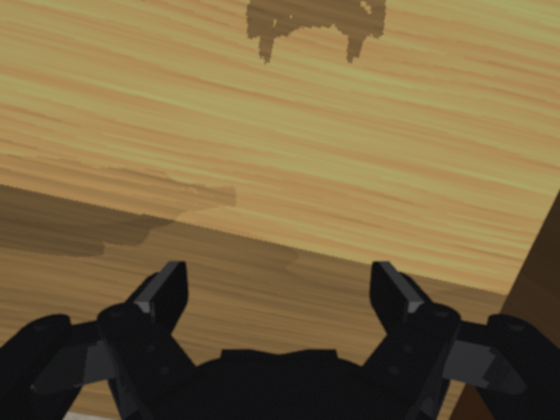

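```bash
python3 -m crank '[[0,0,0,-8.5,0,0],[0,0,0,-8.5,0,0],[0,0,0,-8.5,0,0],[0,0,0,-8.5,0,0],[0,0,0,-8.5,0,0],[0,0,0,-8.5,0,0],[0,0,0,-8.5,0,0],[0,0,0,-8.5,0,0],[0,0,0,-8.5,0,0],[0,0,0,-8.5,0,0],[0,0,0,-8.5,0,0],[0,0,0,-8.5,0,0],[0,0,0,-8.5,0,0],[0,0,0,-8.5,0,0],[0,0,0,-8.5,0,0],[0,0,0,-8.5,0,0],[0,0,0,-8.5,0,0],[0,0,0,-8.5,0,0],[0,0,0,-8.5,0,0],[0,0,0,-8.5,0,0]]' 6
cat >> h.py <<'E'
PV=np.array([.549,-.098]); JY=np.radians(16.4)
def ydir(o):
    M=Rn.from_quat(o["eef_rot"]).as_matrix();return np.degrees(np.arctan2(M[1,1],M[0,1]))%360
def qlev(xy): 
    d=xy-PV;return (np.pi+JY-(np.arctan2(d[1],d[0])%(2*np.pi)),np.hypot(*d))
def st():
    o=robot.get_obs();M=Rn.from_quat(o["eef_rot"]).as_matrix()
    print("t",round(o["time"],2),"p",o["position"].round(4),"ydir",round(ydir(o),1),"tilt",M[:,0].round(3),"F",np.round(o["ft_force"],1),"Ftool",(M.T@o["ft_force"]).round(1),"w",round(o["gripper_width"]*1e3,1),"q1,6",o["q"][[0,5]].round(2),"q,r of tcp",np.round(qlev(np.array(o["position"])[:2]),3))
    return o,M
def to(x,y,z,yd=None):
    o,M=st();s=M.T@(np.array([x,y,z])-o["position"])*100
    print("shift cm",s.round(2),"turn wx",None if yd is None else round(ydir(o)-yd,2))
E
python3 -c "
from h import *
to(.4385,-.1105,.253,186.2)"
```

```text
time: 2.15
position: [0.119, -0.5112, 0.2531]
eef_rot: [-0.515, 0.485, 0.515, 0.485]
ft_force: [-1.2, 0.1, -0.6]
gripper_width: 0.0603
t 2.15 p [ 0.119  -0.5112  0.2531] ydir 183.5 tilt [-0.     0.001 -1.   ] F [-1.2  0.1 -0.6] Ftool [0.6 1.2 0.2] w 60.3 q1,6 [-1.5  -1.56] q,r of tcp [-0.479  0.596]
shift cm [ 3.000e-02 -3.430e+01  3.807e+01] turn wx -2.74
```

```bash
python3 -m crank '[[0,0,0,-2.7,0,0],[0,-1.31,1.54,0,0,0],[0,-2.6,2.9,0,0,0],[0,-2.6,2.9,0,0,0],[0,-2.6,2.9,0,0,0],[0,-2.6,2.9,0,0,0],[0,-2.6,2.9,0,0,0],[0,-2.6,2.9,0,0,0],[0,-2.6,2.9,0,0,0],[0,-2.6,2.9,0,0,0],[0,-2.6,2.9,0,0,0],[0,-2.6,2.9,0,0,0],[0,-2.6,2.9,0,0,0],[0,-2.6,2.9,0,0,0],[0,-1,1,0,0,0],[0,0,0,0,0,0]]'
python3 - <<'E'
from h import *
to(.4385,-.1105,.253,186.2)
im,d=robot.get_image("wrist");cv2.imwrite("pics/w1.png",im);np.save("pics/w1.npy",d)
E
```

```text
time: 3.75
position: [0.4153, -0.1046, 0.253]
eef_rot: [-0.525, 0.473, 0.526, 0.473]
ft_force: [-0.5, -0.1, 0.1]
gripper_width: 0.06
t 3.75 p [ 0.4153 -0.1046  0.253 ] ydir 186.0 tilt [-0.  0. -1.] F [-0.5 -0.1  0.1] Ftool [-0.1  0.5 -0.1] w 60.0 q1,6 [-0.44 -0.54] q,r of tcp [0.237 0.134]
shift cm [ 0.   -2.24 -0.83] turn wx -0.22
```

View pics/w1.png

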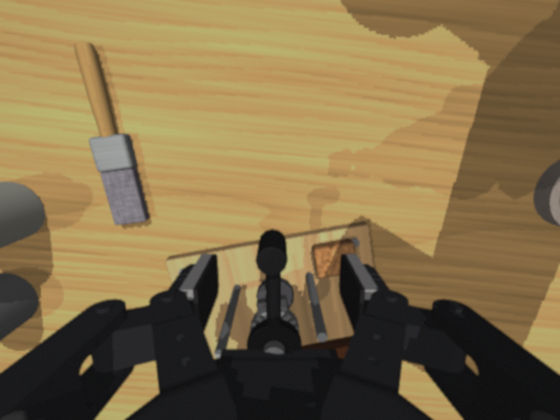

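The wrist view shows the knob top at about (273,238), centred between the fingers, with the cap at (275,335) and the posts on either side.

Run:
```python
from h import *
c=cam("wrist");d=np.load("pics/w1.npy");im=cv2.imread("pics/w1.png")
cv2.imwrite("pics/w1c.png",cv2.resize(im[215:365,200:350],None,fx=4,fy=4,interpolation=cv2.INTER_CUBIC))
for u,v in[(273,238),(273,244),(270,234),(276,240)]:print(withdepth(c,u,v,d[v,u]).round(4),onplane(c,u,v,.165).round(4))
to(.4385,-.1105,.253)
```

```text
[ 0.4292 -0.1083  0.1464] [ 0.4225 -0.1086  0.165 ]
[ 0.4291 -0.1081  0.1598] [ 0.4272 -0.1082  0.165 ]
[ 0.4297 -0.1109  0.1362] [ 0.4197 -0.1111  0.165 ]
[ 0.4293 -0.1059  0.1501] [ 0.4238 -0.1063  0.165 ]
t 3.8 p [ 0.4147 -0.1054  0.2531] ydir 185.9 tilt [-0.001  0.    -1.   ] F [-0.9 -0.3 -0.3] Ftool [ 0.3  0.9 -0.2] w 59.9 q1,6 [-0.44 -0.54] q,r of tcp [0.231 0.134]
shift cm [ 0.01 -2.31 -0.75] turn wx None
```

View pics/w1c.png

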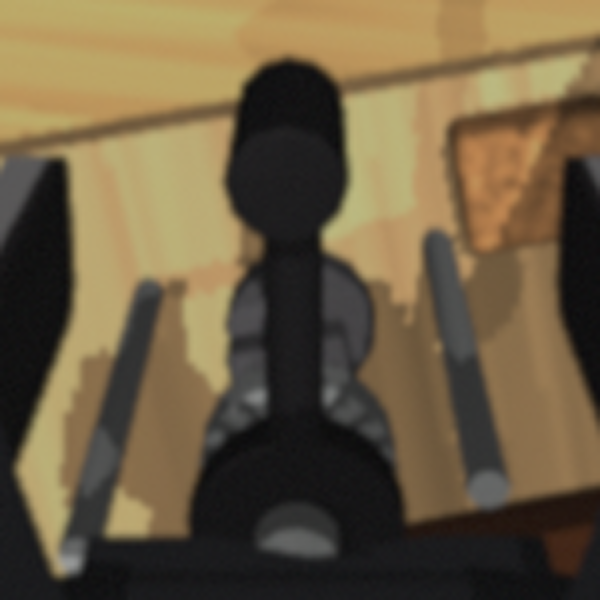

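Run:
```python
from h import *
c=cam("wrist");d=np.load("pics/w1.npy")
for v in (252,256,261,266,270):print(v,withdepth(c,271.7,v,d[v,272]).round(4))
a=onplane(c,271.7,261,.165);print(a, onplane(c,257,261,.165),onplane(c,286.5,261,.165),qlev(a[:2]))
to(a[0],a[1],.253)
```

```text
252 [ 0.4331 -0.1085  0.1661]
256 [ 0.4363 -0.1082  0.1659]
261 [ 0.44   -0.1079  0.1666]
266 [ 0.4443 -0.1074  0.1659]
270 [ 0.4477 -0.1071  0.1656]
[ 0.44067028 -0.10781682  0.165     ] [ 0.44178818 -0.11869738  0.165     ] [ 0.43954128 -0.09686123  0.165     ] (np.float64(0.19586103776629837), np.float64(0.10877360698282948))
t 3.8 p [ 0.4147 -0.1054  0.2531] ydir 185.9 tilt [-0.001  0.    -1.   ] F [-0.9 -0.3 -0.3] Ftool [ 0.3  0.9 -0.2] w 59.9 q1,6 [-0.44 -0.54] q,r of tcp [0.231 0.134]
shift cm [ 0.01 -2.56 -0.5 ] turn wx None
```

```bash
python3 -m crank '[[0,-1.25,-0.2,0,0,0],[0,-1.25,-0.2,0,0,0],[0.5,0,0,0,0,0],[2,0,0,0,0,0],[2,0,0,0,0,0],[2,0,0,0,0,0],[2,0,0,0,0,0],[1,0,0,0,0,0],[0.8,0,0,0,0,0],[0,0,0,0,0,0]]' 5
python3 - <<'E'
from h import *
to(.440,-.109,.150,186.2)
im,d=robot.get_image("wrist");cv2.imwrite("pics/w2.png",im)
E
```

```text
time: 4.8
position: [0.4397, -0.1075, 0.1498]
eef_rot: [-0.524, 0.474, 0.525, 0.474]
ft_force: [0.3, 0.5, 1.1]
gripper_width: 0.05
t 4.8 p [ 0.4397 -0.1075  0.1498] ydir 185.8 tilt [-0.001  0.    -1.   ] F [0.3 0.5 1.1] Ftool [-1.1 -0.4  0.5] w 50.0 q1,6 [-0.42 -0.52] q,r of tcp [0.2  0.11]
shift cm [-0.02 -0.01 -0.16] turn wx -0.41
```

View pics/w2.png

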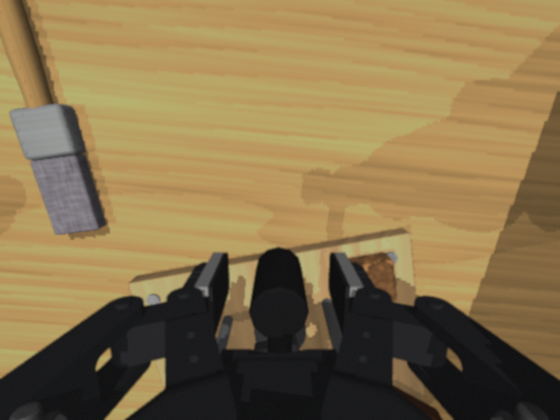

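The knob at (278,310) is centred between the fingertips. Next: grip it, then lift 10 mm.

```bash
python3 -m crank '[[0,0,0,0,0,0],[0,0,0,0,0,0],[0,0,0,0,0,0],[0,0,0,0,0,0],[0,0,0,0,0,0]]' 1.5
python3 -m crank '[[-0.3,0,0,0,0,0],[-0.3,0,0,0,0,0],[0,0,0,0,0,0],[0,0,0,0,0,0],[0,0,0,0,0,0]]'
python3 - <<'E'
from h import *
st()
im,d=robot.get_image("wrist");cv2.imwrite("pics/w3.png",im)
im,d=robot.get_image("scene");cv2.imwrite("pics/s3.png",cv2.resize(im[140:300,160:310],None,fx=3.7,fy=3.7,interpolation=cv2.INTER_CUBIC))
E
```

```text
time: 5.35
position: [0.4402, -0.1075, 0.1505]
eef_rot: [0.525, -0.474, -0.524, -0.474]
ft_force: [1.0, 0.2, 1.1]
gripper_width: 0.0229
time: 5.85
position: [0.4405, -0.1074, 0.1562]
eef_rot: [0.525, -0.474, -0.525, -0.474]
ft_force: [6.9, -0.1, -7.6]
gripper_width: 0.0229
t 5.85 p [ 0.4405 -0.1074  0.1562] ydir 185.8 tilt [ 0.001  0.    -1.   ] F [ 6.9 -0.1 -7.6] Ftool [ 7.6 -6.8 -0.8] w 22.9 q1,6 [-0.42 -0.52] q,r of tcp [0.2   0.109]
```

View pics/s3.png

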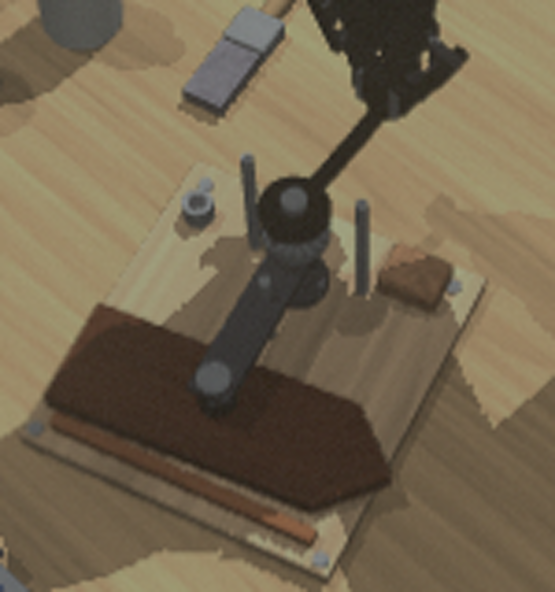

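View pics/w3.png

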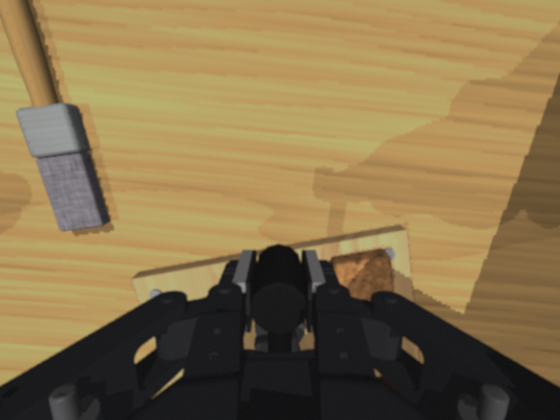

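```bash
python3 -m crank '[[-0.2,0,0,0,0,0],[0,0,0,0,0,0],[0,0,0,0,0,0],[0,0,0,0,0,0],[0,-0.04,-0.96,-5,0,0],[0,-0.04,-0.96,-5,0,0],[0,-0.04,-0.96,-5,0,0],[0,0,0,0,0,0]]'
python3 -c "
from h import *
st()"
```

```text
time: 6.75
position: [0.4475, -0.136, 0.158]
eef_rot: [0.583, -0.4, -0.582, -0.401]
ft_force: [9.6, 2.8, -8.3]
gripper_width: 0.0225
t 6.75 p [ 0.4475 -0.136   0.158 ] ydir 201.0 tilt [ 0.001  0.001 -1.   ] F [ 9.6  2.8 -8.3] Ftool [  8.3 -10.   -0.8] w 22.5 q1,6 [-0.47 -0.84] q,r of tcp [-0.072  0.108]
```

```bash
python3 -m crank '[[0,-0.14,-0.96,-5,0,0],[0,-0.05,-0.96,-5,0,0],[0,-0.05,-0.96,-5,0,0],[0,-0.05,-0.96,-5,0,0],[0,-0.05,-0.96,-5,0,0],[0,-0.05,-0.96,-5,0,0],[0,0,0,0,0,0]]'
python3 -c "
from h import *
st()"
```

```text
time: 7.45
position: [0.4816, -0.1816, 0.1577]
eef_rot: [-0.666, 0.236, 0.667, 0.236]
ft_force: [2.2, -0.5, -7.9]
gripper_width: 0.0226
t 7.45 p [ 0.4816 -0.1816  0.1577] ydir 230.9 tilt [-0.001  0.    -1.   ] F [ 2.2 -0.5 -7.9] Ftool [ 7.9 -1.  -2. ] w 22.6 q1,6 [-0.52 -1.41] q,r of tcp [-0.606  0.107]
```

```bash
python3 -m crank '[[0,-0.05,-0.96,-5,0,0],[0,-0.05,-0.96,-5,0,0],[0,-0.05,-0.96,-5,0,0],[0,-0.02,-0.57,-3,0,0],[0,0,0,0,0,0],[0,0,0,0,0,0]]'
python3 - <<'E'
from h import *
st()
im,d=robot.get_image("scene");cv2.imwrite("pics/s4.png",cv2.resize(im[110:300,140:320],None,fx=3.1,fy=3.1,interpolation=cv2.INTER_CUBIC))
E
```

```text
time: 8.05
position: [0.5108, -0.1983, 0.158]
eef_rot: [-0.695, 0.131, 0.695, 0.13]
ft_force: [3.7, -4.2, -7.7]
gripper_width: 0.0229
t 8.05 p [ 0.5108 -0.1983  0.158 ] ydir 248.7 tilt [-0.001 -0.001 -1.   ] F [ 3.7 -4.2 -7.7] Ftool [ 7.7  2.6 -5. ] w 22.9 q1,6 [-0.52 -1.72] q,r of tcp [-0.921  0.107]
```

View pics/s4.png

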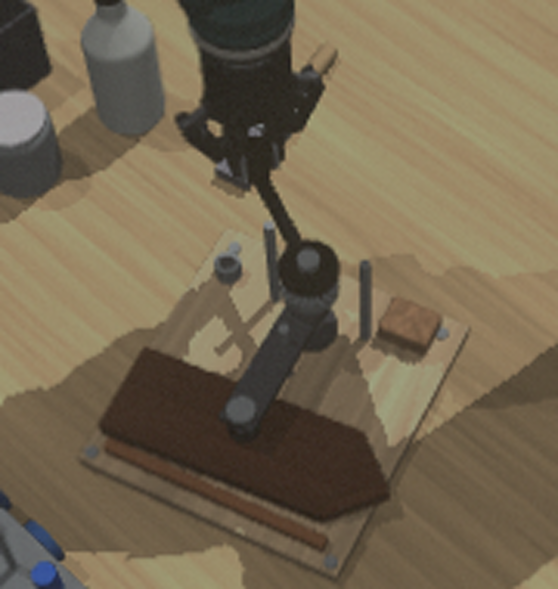

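```bash
python3 -m crank '[[0.3,0,0,0,0,0],[0.4,0,0,0,0,0],[0,0,0,0,0,0]]'
python3 -m crank '[[0,0,0,0,0,0],[0,0,0,0,0,0],[0,0,0.2,0,0,0],[0,0,0.2,0,0,0],[0,0,0,0,0,0]]' 3.2
python3 - <<'E'
from h import *
st()
im,d=robot.get_image("wrist");cv2.imwrite("pics/w5.png",im);np.save("pics/w5.npy",d)
E
```

```text
time: 8.4
position: [0.5107, -0.1983, 0.151]
eef_rot: [-0.695, 0.131, 0.695, 0.131]
ft_force: [3.0, -4.8, -7.6]
gripper_width: 0.0222
time: 8.9
position: [0.5071, -0.1965, 0.1515]
eef_rot: [0.695, -0.13, -0.695, -0.13]
ft_force: [1.0, -0.9, 0.6]
gripper_width: 0.032
t 8.9 p [ 0.5071 -0.1965  0.1515] ydir 248.8 tilt [ 0. -0. -1.] F [ 1.  -0.9  0.6] Ftool [-0.6  0.5 -1.3] w 32.0 q1,6 [-0.52 -1.72] q,r of tcp [-0.883  0.107]
```

View pics/w5.png

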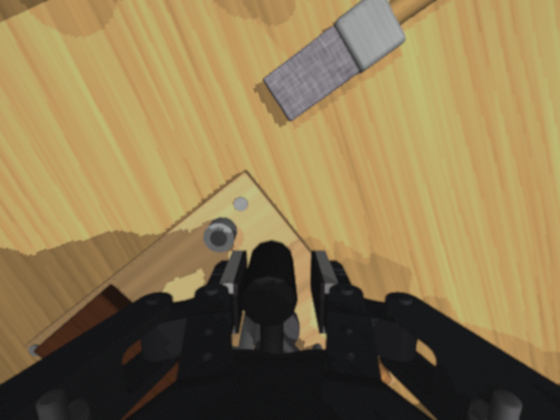

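The knob at (270,298) is now against the left (pushing) pad, with a gap on the right. I'll push clockwise 20° and read the force and knob height.

```bash
cat >> h.py <<'E'
def knobz(tag):
    o=robot.get_obs();c=cam("wrist",o);im,d=robot.get_image("wrist");cv2.imwrite(f"pics/{tag}.png",im)
    zs=[]
    for v in range(285,312,3):
        for u in range(255,296,4):
            if im[v,u].max()<60 and d[v,u]>0:
                p=withdepth(c,u,v,d[v,u]); zs.append(p[2])
    zs=np.array(zs);zs=zs[(zs>.15)&(zs<.18)];print("knob top z med",np.median(zs).round(4),len(zs),np.percentile(zs,[20,80]).round(4))
    # foot/strap
E
python3 - <<'E'
from h import *
knobz("w5b")
E
python3 -m crank '[[0,-0.02,0.48,2.5,0,0],[0,-0.04,0.96,5,0,0],[0,-0.04,0.96,5,0,0],[0,-0.04,0.96,5,0,0],[0,-0.02,0.48,2.5,0,0]]'
python3 - <<'E'
from h import *
st();knobz("w6")
E
```

```text
knob top z med 0.1616 96 [0.1611 0.1622]
time: 9.5
position: [0.4745, -0.1765, 0.1515]
eef_rot: [0.662, -0.25, -0.661, -0.25]
ft_force: [3.6, -0.1, -1.3]
gripper_width: 0.0319
t 9.5 p [ 0.4745 -0.1765  0.1515] ydir 228.6 tilt [ 0.001 -0.    -1.   ] F [ 3.6 -0.1 -1.3] Ftool [ 1.3 -2.3 -2.8] w 31.9 q1,6 [-0.52 -1.37] q,r of tcp [-0.525  0.108]
knob top z med 0.1617 93 [0.1612 0.1623]
```

```bash
python3 -m crank '[[0,-0.04,0.96,5,0,0],[0,-0.04,0.96,5,0,0],[0,-0.04,0.96,5,0,0],[0,-0.04,0.96,5,0,0],[0,-0.04,0.96,5,0,0],[0,-0.04,0.96,5,0,0],[0,-0.04,0.96,5,0,0],[0,-0.04,0.96,5,0,0],[0,-0.04,0.96,5,0,0],[0,-0.04,0.96,5,0,0]]'
python3 - <<'E'
from h import *
st();knobz("w7")
E
```

```text
time: 10.55
position: [0.4372, -0.0917, 0.1515]
eef_rot: [-0.494, 0.506, 0.494, 0.506]
ft_force: [0.9, -3.7, -1.4]
gripper_width: 0.032
t 10.55 p [ 0.4372 -0.0917  0.1515] ydir 178.7 tilt [ 0.001 -0.001 -1.   ] F [ 0.9 -3.7 -1.4] Ftool [ 1.4 -1.  -3.6] w 32.0 q1,6 [-0.39 -0.37] q,r of tcp [0.342 0.112]
knob top z med 0.1615 92 [0.1608 0.1622]
```

View pics/w7.png

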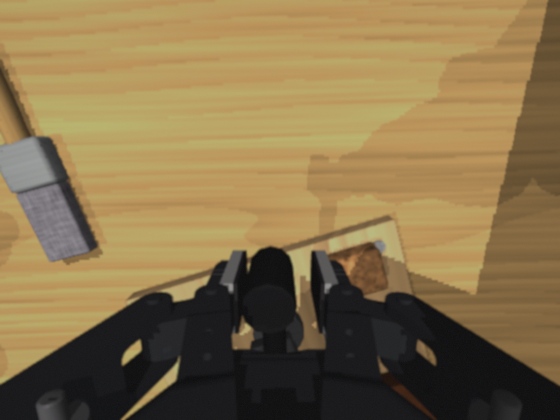

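The knob is still down and against the left pad. On to about +0.9 rad.

```bash
python3 -m crank '[[0,-0.07,0.96,5,0,0],[0,-0.07,0.96,5,0,0],[0,-0.07,0.96,5,0,0],[0,-0.07,0.96,5,0,0],[0,-0.07,0.96,5,0,0],[0,-0.04,0.96,5,0,0],[0,-0.02,0.48,2.5,0,0],[0,0,0,0,0,0]]'
python3 - <<'E'
from h import *
st();knobz("w8")
im,d=robot.get_image("scene");cv2.imwrite("pics/s8.png",cv2.resize(im[110:300,140:320],None,fx=3.1,fy=3.1,interpolation=cv2.INTER_CUBIC))
E
```

```text
time: 11.4
position: [0.4565, -0.033, 0.1511]
eef_rot: [-0.334, 0.623, 0.335, 0.623]
ft_force: [-2.9, -1.5, 1.2]
gripper_width: 0.0321
t 11.4 p [ 0.4565 -0.033   0.1511] ydir 146.4 tilt [-0.001 -0.    -1.   ] F [-2.9 -1.5  1.2] Ftool [-1.2  1.6 -2.9] w 32.1 q1,6 [-0.25  0.34] q,r of tcp [0.899 0.113]
knob top z med 0.1616 97 [0.1609 0.1622]
```

View pics/s8.png

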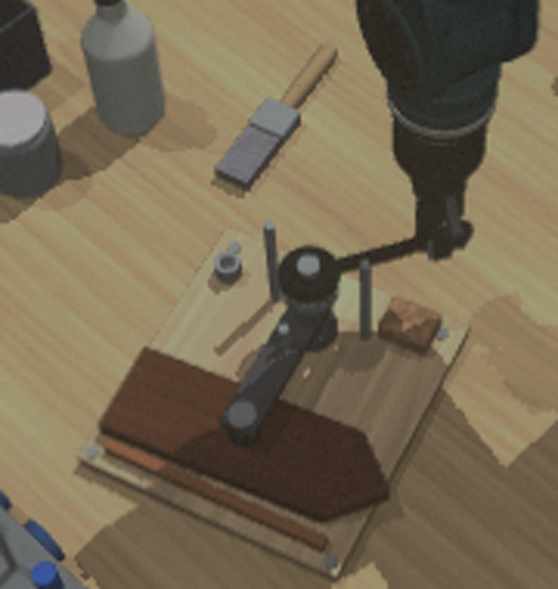

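View pics/w8.png

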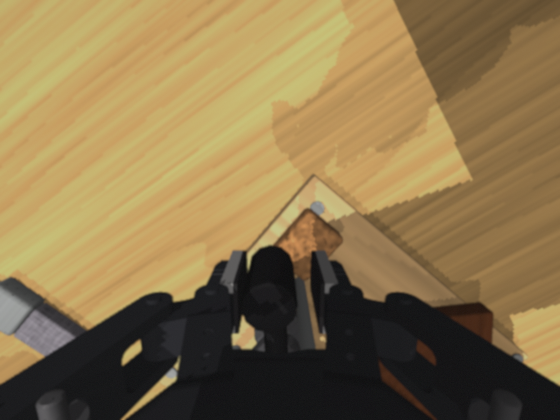

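```bash
python3 -m crank '[[0,0,-0.4,0,0,0],[0,0,0,0,0,0],[0,0,0,0,0,0],[0,0,0,0,0,0],[0,0,0,0,0,0],[-0.5,0,0,0,0,0],[-0.5,0,0,0,0,0],[0,0,0,0,0,0],[0,0,0,0,0,0],[0,0,0,0,0,0]]' 1.5
python3 - <<'E'
from h import *
st();knobz("w9")
E
```

```text
time: 12.5
position: [0.455, -0.0365, 0.1611]
eef_rot: [-0.334, 0.623, 0.334, 0.624]
ft_force: [6.3, -0.5, -7.4]
gripper_width: 0.0222
t 12.5 p [ 0.455  -0.0365  0.1611] ydir 146.3 tilt [ 0.001 -0.    -1.   ] F [ 6.3 -0.5 -7.4] Ftool [ 7.4 -5.5  3.1] w 22.2 q1,6 [-0.26  0.33] q,r of tcp [0.865 0.112]
knob top z med 0.1699 99 [0.1693 0.1704]
```

```bash
python3 -m crank '[[-0.15,-0.1,0,0,0,0],[0,-0.04,-0.96,-5,0,0],[0,-0.04,-0.96,-5,0,0],[0,-0.04,-0.96,-5,0,0],[0,-0.04,-0.96,-5,0,0],[0,-0.04,-0.96,-5,0,0],[0,-0.04,-0.96,-5,0,0],[0,-0.04,-0.96,-5,0,0],[0,-0.04,-0.96,-5,0,0],[0,-0.04,-0.96,-5,0,0],[0,-0.04,-0.96,-5,0,0],[0,0,0,0,0,0]]'
python3 -c "
from h import *
st();knobz('w10')"
```

```text
time: 13.75
position: [0.4436, -0.1301, 0.1633]
eef_rot: [0.568, -0.422, -0.565, -0.424]
ft_force: [17.1, 3.8, -7.7]
gripper_width: 0.0228
t 13.75 p [ 0.4436 -0.1301  0.1633] ydir 196.4 tilt [ 0.005  0.    -1.   ] F [17.1  3.8 -7.7] Ftool [  7.8 -17.5  -1.2] w 22.8 q1,6 [-0.46 -0.75] q,r of tcp [-0.01  0.11]
knob top z med 0.1731 98 [0.1726 0.1736]
```

```bash
python3 -m crank '[[0.1,-0.15,0,0,0,0],[0,-0.09,-0.96,-5,0,0],[0,-0.05,-0.96,-5,0,0],[0,-0.05,-0.96,-5,0,0],[0,-0.05,-0.96,-5,0,0],[0,-0.05,-0.96,-5,0,0],[0,-0.05,-0.96,-5,0,0],[0,-0.05,-0.96,-5,0,0],[0,-0.04,-0.96,-5,0,0],[0,-0.04,-0.96,-5,0,0],[0,-0.04,-0.96,-5,0,0],[0,0,0,0,0,0]]'
python3 -c "
from h import *
st();knobz('w11')"
```

```text
time: 15.0
position: [0.5068, -0.1986, 0.1616]
eef_rot: [0.693, -0.144, -0.691, -0.145]
ft_force: [10.9, 3.6, -7.6]
gripper_width: 0.0226
t 15.0 p [ 0.5068 -0.1986  0.1616] ydir 246.4 tilt [ 0.003  0.    -1.   ] F [10.9  3.6 -7.6] Ftool [ 7.6 -7.6 -8.6] w 22.6 q1,6 [-0.52 -1.68] q,r of tcp [-0.887  0.109]
knob top z med 0.1707 97 [0.1702 0.1711]
```

```bash
python3 -m crank '[[0.4,0,0,0,0,0],[0.5,0,0,0,0,0],[0,0,0,0,0,0]]'
python3 -m crank '[[0,0,0,0,0,0],[0,0,0,0,0,0],[0,0,0.2,0,0,0],[0,0,0.2,0,0,0],[0,-0.02,0.48,2.5,0,0],[0,-0.04,0.96,5,0,0],[0,-0.04,0.96,5,0,0],[0,-0.04,0.96,5,0,0]]' 3.2
python3 -c "
from h import *
st();knobz('w12')"
```

```text
time: 15.35
position: [0.5065, -0.1984, 0.1529]
eef_rot: [0.693, -0.145, -0.691, -0.146]
ft_force: [14.0, 2.6, -8.0]
gripper_width: 0.0224
time: 16.15
position: [0.4728, -0.1783, 0.1529]
eef_rot: [0.662, -0.25, -0.661, -0.25]
ft_force: [4.5, -0.7, -1.0]
gripper_width: 0.0321
t 16.15 p [ 0.4728 -0.1783  0.1529] ydir 228.6 tilt [ 0.001 -0.    -1.   ] F [ 4.5 -0.7 -1. ] Ftool [ 1.  -2.4 -3.9] w 32.1 q1,6 [-0.52 -1.37] q,r of tcp [-0.526  0.111]
knob top z med 0.1617 92 [0.161  0.1623]
```

Dropped in again (knob top 0.1617). I'll keep turning in short pieces and watch the force.

```bash
python3 -m crank '[[0,-0.04,0.76,4,0,0],[0,-0.03,0.76,4,0,0],[0,-0.03,0.76,4,0,0]]'; python3 -c "
from h import *
st()"
python3 -m crank '[[0,-0.03,0.76,4,0,0],[0,-0.03,0.76,4,0,0]]';python3 -c "
from h import *
st()"
```

```text
time: 16.5
position: [0.4578, -0.1617, 0.153]
eef_rot: [0.632, -0.317, -0.632, -0.317]
ft_force: [3.7, -2.2, -0.6]
gripper_width: 0.0321
t 16.5 p [ 0.4578 -0.1617  0.153 ] ydir 216.8 tilt [ 0.001 -0.    -1.   ] F [ 3.7 -2.2 -0.6] Ftool [ 0.7 -1.6 -4. ] w 32.1 q1,6 [-0.51 -1.15] q,r of tcp [-0.324  0.111]
time: 16.7
position: [0.4497, -0.149, 0.153]
eef_rot: [0.609, -0.36, -0.608, -0.36]
ft_force: [4.0, -2.7, -0.6]
gripper_width: 0.0318
t 16.7 p [ 0.4497 -0.149   0.153 ] ydir 208.7 tilt [ 0.001 -0.001 -1.   ] F [ 4.  -2.7 -0.6] Ftool [ 0.7 -2.2 -4.3] w 31.8 q1,6 [-0.49 -0.99] q,r of tcp [-0.188  0.112]
```

```bash
for i in 1 ; do python3 -m crank '[[0,-0.02,0.38,2,0,0],[0,-0.02,0.38,2,0,0],[0,-0.02,0.38,2,0,0]]'; done; python3 -c "
from h import *
st()"
python3 -m crank '[[0,-0.02,0.38,2,0,0],[0,-0.02,0.38,2,0,0],[0,-0.02,0.38,2,0,0]]';python3 -c "
from h import *
st()"
python3 -m crank '[[0,-0.02,0.38,2,0,0],[0,-0.02,0.38,2,0,0],[0,-0.02,0.38,2,0,0]]';python3 -c "
from h import *
st()"
```

```text
time: 17.0
position: [0.445, -0.1387, 0.153]
eef_rot: [0.589, -0.391, -0.589, -0.391]
ft_force: [1.0, -3.7, -0.2]
gripper_width: 0.032
t 17.0 p [ 0.445  -0.1387  0.153 ] ydir 202.8 tilt [ 0.    -0.001 -1.   ] F [ 1.  -3.7 -0.2] Ftool [ 0.2  0.5 -3.8] w 32.0 q1,6 [-0.48 -0.88] q,r of tcp [-0.087  0.112]
time: 17.3
position: [0.4417, -0.1287, 0.1532]
eef_rot: [0.569, -0.422, -0.567, -0.421]
ft_force: [2.5, -14.0, 1.0]
gripper_width: 0.0321
t 17.3 p [ 0.4417 -0.1287  0.1532] ydir 196.8 tilt [ 0.001 -0.003 -1.   ] F [  2.5 -14.    1. ] Ftool [ -1.    1.7 -14.1] w 32.1 q1,6 [-0.46 -0.75] q,r of tcp [0.008 0.112]
time: 17.6
position: [0.4412, -0.1215, 0.1543]
eef_rot: [0.548, -0.454, -0.541, -0.449]
ft_force: [5.0, -46.0, 0.1]
gripper_width: 0.032
t 17.6 p [ 0.4412 -0.1215  0.1543] ydir 190.7 tilt [ 0.003 -0.013 -1.   ] F [  5.  -46.    0.1] Ftool [  0.5   3.6 -46.1] w 32.0 q1,6 [-0.44 -0.63] q,r of tcp [0.072 0.11 ]
```

The screw came up solid at about q = 0, well away from the stop post, and the force jumped to 46 N. I'll relax the push and look.

```bash
python3 -m crank '[[0,0,-0.2,0,0,0],[0,0,-0.2,0,0,0],[0,0,-0.1,0,0,0],[0,0,0,0,0,0]]'; python3 -c "
from h import *
st();knobz('w13')"
```

```text
time: 18.0
position: [0.442, -0.1247, 0.1539]
eef_rot: [0.548, -0.452, -0.542, -0.449]
ft_force: [6.3, -23.6, -2.1]
gripper_width: 0.0316
t 18.0 p [ 0.442  -0.1247  0.1539] ydir 190.8 tilt [ 0.004 -0.007 -1.   ] F [  6.3 -23.6  -2.1] Ftool [  2.3  -1.7 -24.4] w 31.6 q1,6 [-0.45 -0.64] q,r of tcp [0.042 0.11 ]
knob top z med 0.1617 86 [0.1611 0.1624]
```

View pics/w13.png

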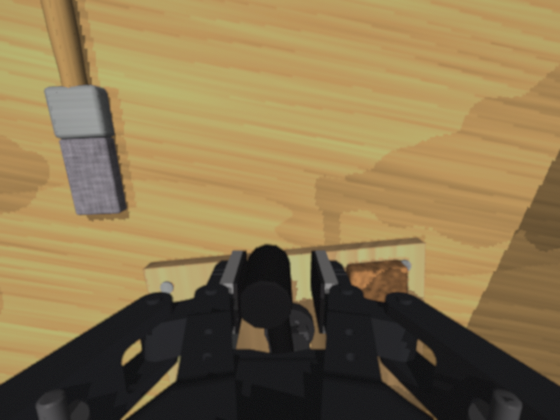

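```bash
python3 -m crank '[[0,0,-0.3,0,0,0],[0,0,-0.3,0,0,0],[0,0,-0.1,0,0,0],[0,0,0,0,0,0],[0,0,0,0,0,0]]' 5; python3 -c "
from h import *
st();knobz('w14')"
```

```text
time: 18.55
position: [0.441, -0.128, 0.1527]
eef_rot: [-0.545, 0.451, 0.545, 0.451]
ft_force: [-1.0, 0.5, 0.2]
gripper_width: 0.05
t 18.55 p [ 0.441  -0.128   0.1527] ydir 190.8 tilt [-0.  0. -1.] F [-1.   0.5  0.2] Ftool [-0.2  0.9  0.7] w 50.0 q1,6 [-0.46 -0.65] q,r of tcp [0.016 0.112]
knob top z med 0.161 52 [0.1577 0.1617]
```

View pics/w14.png

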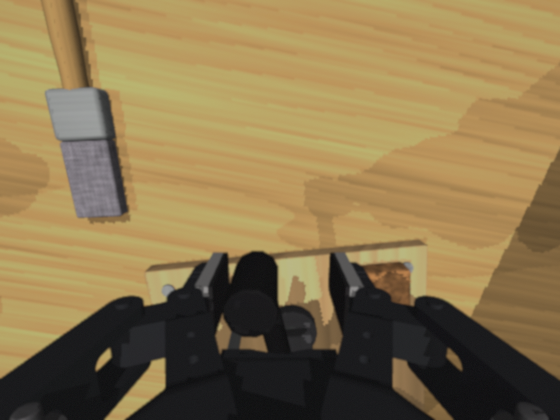

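```bash
python3 -m crank '[[0,0,-0.3,0,0,0],[0,0,-0.3,0,0,0],[-0.5,0,0,0,0,0],[-2,0,0,0,0,0],[-2,0,0,0,0,0],[-2,0,0,0,0,0],[-2,0,0,0,0,0],[-2,0,0,0,0,0],[-1,0,0,0,0,0],[0,3,0,0,0,0],[0,3,0,0,0,0],[0,3,0,0,0,0],[0,0,0,0,0,0],[0,0,0,0,0,0]]'
python3 - <<'E'
from h import *
st()
for n in("scene","top"):
    im,d=robot.get_image(n);np.save(f"pics/{n}9.npy",d);cv2.imwrite(f"pics/{n}9.png",im)
    a=cv2.imread(f"pics/{n}0.png")
im=cv2.imread("pics/top9.png");cv2.imwrite("pics/top9c.png",cv2.resize(im[110:270,220:380],None,fx=3.7,fy=3.7,interpolation=cv2.INTER_CUBIC))
im=cv2.imread("pics/scene9.png");cv2.imwrite("pics/scene9c.png",cv2.resize(im[140:300,160:310],None,fx=3.7,fy=3.7,interpolation=cv2.INTER_CUBIC))
c=cam("top")
for u,v in[(291,157),(295,172),(297,178)]:
  for k in"09":
    d=np.load(f"pics/top{k}.npy");print(k,np.median([withdepth(c,u+i,v+j,d[v+j,u+i])[2] for i in(-1,0,1)for j in(-1,0,1)]).round(4))
E
```

```text
time: 20.0
position: [0.3538, -0.1511, 0.2679]
eef_rot: [0.545, -0.451, -0.544, -0.451]
ft_force: [0.5, -0.4, -0.4]
gripper_width: 0.0504
t 20.0 p [ 0.3538 -0.1511  0.2679] ydir 190.7 tilt [ 0. -0. -1.] F [ 0.5 -0.4 -0.4] Ftool [ 0.4 -0.4 -0.5] w 50.4 q1,6 [-0.62 -0.8 ] q,r of tcp [0.021 0.202]
0 0.0803
9 0.068
0 0.0772
9 0.0666
0 0.0756
9 0.0641
```

View pics/top9c.png

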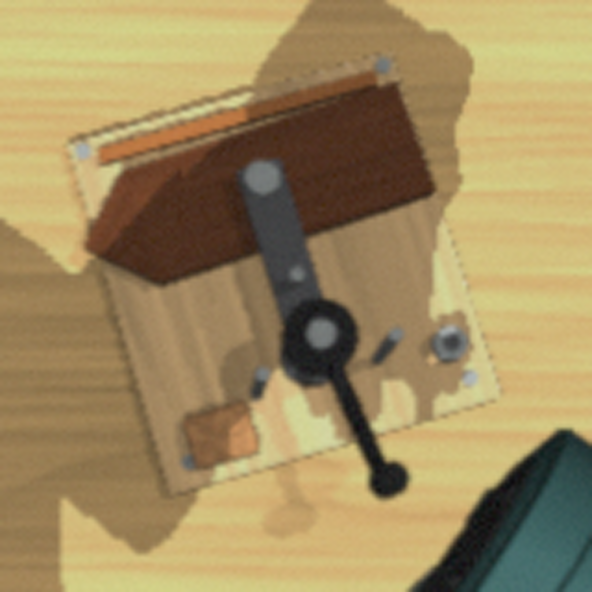

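View pics/scene9.png

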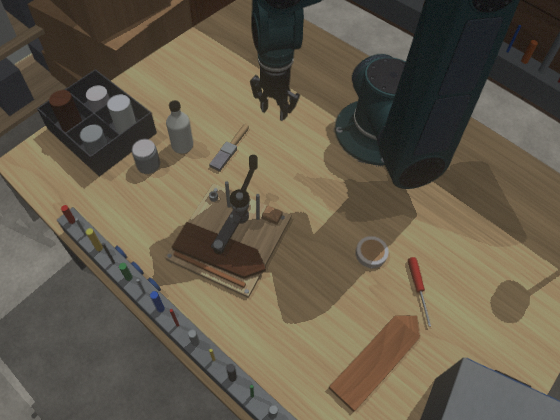

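The final views show the blank and bystanders where they began, and the strap is about 11.5 mm lower. The lever is free of the hand.

```bash
python3 -c "
from h import *
print(robot.hand_in())"
```

```text
the job is handed in; nothing more can be done
None
```

The blank is clamped and the job is handed in, at about 20 s of the 64 s allowed. No verdict was given.

**What I did:** I gripped the knob and lifted the lever clear, about 8 mm or more above fully down. I swung it back to about -0.9 rad and let it drop in, then pushed it clockwise to about +0.87 rad. I lifted it off again, swung it back to about -0.9 rad, let it drop in, and turned on. The screw came up solid near q = 0, well away from the stop posts, where the knob force jumped from about 4 N to 46 N.

**Last checks:**
- **Lever:** the knob top was at 0.1617 m while still pushing on the solid screw, against 0.162 m expected when fully down. After I opened the jaws it read 0.161 m, but that reading was noisier. I did not measure it again after backing away.
- **Clamping:** the strap is about 11.5 mm lower than at the start, which is about 2.4 rad of tightening. The force on the blank can't be measured directly, so I infer the clamping from the knob going solid and the strap's travel.
- **Surroundings:** by eye in the final pictures, the blank and all the bystanders are where they began, and the bottle and tin are upright.
- **Robot:** the hand was clear of everything, with the wrist force near zero.

**One disagreement:** while swinging the lifted lever back, the tool felt up to 17 N of sideways pull towards the screw axis. My estimate of the axis was off by a couple of millimetres; I corrected the path and it had no visible effect.

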